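# Fit the loose crank to the coffee mill and grind two turns

## Task

Fit the loose crank onto the square spindle on top of the coffee mill, feeling gently for the flats until it drops fully home. Then take the crank by its free-spinning wooden knob and turn it clockwise (seen from above) two full turns in one go, smoothly and without letting go of the knob, then leave the crank sitting on the mill. Do not lean hard on the spindle, and leave the breakfast things where they stand.

Things in the scene. Friction and masses are not known exactly. Their poses are not given: they have to be found in the camera images.
- mill: Box coffee mill of brown wood, 128 x 128 x 99 mm up to the top of its round steel hopper dome (104 mm wide at its foot, 40 mm at its top), stuck to the worktop by a rubber suction foot: it does not move. Origin: centre of its underside; z up; the drawer with a small steel knob looks along -x.
- spindle_seat (a point): Top of the round brass bush (37 mm wide, 7 mm high) on the dome, on the spindle's upright axis, 106 mm above the worktop. The crank's hub rests on it when fully home. A square steel spindle, 14 mm across flats, stands 12.5 mm up from here and then tapers over 3.5 mm to an 8.5 mm square end. Axes are the mill's: they do NOT tell which way the flats point.
- spindle (a joint): Turn of the spindle since the start, rad: 0 at the start, grows clockwise from above, endless. At the start the flats point any way and no reading tells which: a socket resting on the taper and turned slides round on it until the flats meet (every 90 degrees, some 6 degrees of play each way). The burrs resist with 0.2 to 0.3 N m (3.5 to 5 N at the knob).
- crank: Loose steel crank, 0.12 to 0.2 kg, lying knob up. Hub: block 34 mm along x, 28 mm along y, 22 mm high, with a dome nut on it up to 31 mm. Flat arm 14 mm wide, 5 mm thick, top 20 mm above the hub's underside, runs along +x to an end boss, 16 mm wide, 62 mm out, that reaches down level with the hub's underside. Origin: centre of the hub's underside, z up. Grip the hub along y.
- crank_socket (a point): Mouth of the square socket in the hub's underside (same point and axes as the crank's origin): 15.6 mm wide, 18 mm deep, sides along the crank's x and y. Only its weight holds the crank on the spindle.
- crank_knob (a point): Middle of the crank's wooden knob, on its own upright axis: 62 mm along the crank's +x from the socket's axis and 40 mm above the hub's underside. The knob is a round sleeve, 25 mm across and 38 mm high (21 mm to 59 mm above the hub's underside), that spins freely on its pin.
- cup: Striped espresso cup, 60 mm wide, 49 mm high, left of the mill. Bystander. Origin: centre of its underside.
- teaspoon: Steel teaspoon, 139 mm long, lying left of the mill. Bystander. Origin: its middle, underside.
- jam_jar: Jam jar, 66 mm wide, 100 mm high, to the left behind the cup. Bystander. Origin: centre of its underside.
- cake_fork: Small steel fork, 147 mm long, lying in front of the mill near the edge of the worktop. Bystander. Origin: its middle, underside.
- plum_tomato: Small tomato, 35 mm, behind and right of the mill. Bystander. Origin: centre of its underside.

How it is judged:
By the outcome, as a careful person would: the job done as asked, in the order asked, and still so for the second after the job is handed in, with the robot touching nothing.
It also fails if it takes over 72 s, if anything falls off the work surface, if the arm or the gripper's body presses on something with over 40 N, if the wrist force passes 120 N, or if a joint passes its speed limit or range.

## Robot

A 6-joint arm with a two-finger parallel gripper is mounted at the origin on a cart in front of the work surface, level with it; the furniture and walls round the work are solid. World frame = base frame: x ahead of the robot, y to its left, z up, the work surface at z = 0. Lengths are in mm, angles in rad, forces in N, time in s.
With the tool pointing down it reaches from about 350 to 975 mm from the base axis. Payload 7.1 kg.
Tool frame: the origin (TCP) lies on the front face of the gripper's body, between the roots of the fingers; the fingertips stand 80 mm ahead of it and the grasp point (between the pads) lies 61 mm ahead of it (env.tips_ahead is the distance from the TCP to the fingertips, in mm); z points along the fingers, y is the direction in which the jaws open and shut (so a half turn about z gives the same grasp; the last joint's range is limited). The gripper opens to 88 mm and grips with 3 to 60 N. Pads are 20 mm wide; open, the fingers measure 115 mm over their backs; the gripper's body (75 mm by 178 mm) begins 61 mm behind the grasp point.
Start: joints at [-1.308, 0.423, 1.63, -0, 1.089, -0.019], TCP at [173.822, -600.326, 302.675] pointing down, gripper open.
Joint ranges: [-3, 3], [-0.9, 2.11], [0.09, 2.58], [-1.31, 4.45], [0.11, 2.69], [-2.54, 2.54]. Speed limits (rad/s): [2.39, 2.39, 3.01, 3.14, 3.14, 3.14].

## Interface

Orientations are given as a unit quaternion [x, y, z, w].
In Python, from station import env, set_gripper, viewer, workorder gives the robot as it stands. Calls block until the motion is done:
- env.reach(position, orientation): joint-space move of the TCP to a pose.
- env.move_l(position, rot=None, rate=150, f_stop=None): straight line of the TCP; rot=None keeps the orientation; rate is the mean speed in mm/s. With f_stop (N) it stops when the force on the tool has changed by that much, and returns True; else False.
- env.move_joints(angles): joint-space move.
- set_gripper(opening): finger opening in mm; the grip force is fixed at half the most; returns when the fingers have stopped.
- env.hold(seconds).
- env.ik(position, orientation): joint angles nearest the present ones, or None.
- env.read_state(): the state.
- viewer.camera(name): name is "scene" or "top"; returns the picture (480x640x3 uint8, blue, green, red); there is no depth.
- viewer.camera_params(name): a dict with "fx", "fy", "cx", "cy" (pixels), "pose" (4x4, takes a point from camera to world coordinates). Camera axes: x right, y up, looking along -z (the intrinsics and any distortion apply to the point x, -y, -z); pixel columns grow to the right and rows downward; lengths in mm; the calibration is good to about 2 mm. A picture is of the moment at which its call begins. camera_params takes no time and is no camera call.
A pose or a line that the arm cannot do raises env.IKError and nothing moves.
- workorder.sign_off(): hands the job in, once; it reports no verdict.
The state is a dict: "time_s": time; "qpos": joint angles; "dq": joint speeds; "tau": joint torques, N m; "tool_pos": TCP position; "orientation": TCP orientation; "force": force on the tool from outside, world axes, zero at the start; "wrist_torque": the same for the moment, N m; "width": finger opening in mm.
Only numpy, scipy, OpenCV 4.12 (cv2) and the standard library are available. Lean on these libraries where they do the work, as an engineer would, in place of code of your own. Each camera call takes 0.05 s, during which the arm holds its last target. There are 200 camera calls.

## Working session

There is one attempt and no reset: what is moved stays moved. The work goes in short steps, each a Python script; the robot and the scene stay as the last script left them, time stands still between calls to the robot, and variables do not carry over. Pictures are saved under pics/ and viewed, about 8 in all and at most 12, crops included, and the job is handed in when it is done.

```bash
ls; mkdir -p pics
python3 - <<'E'
from station import env, viewer
import cv2
for n in("scene","top"):
    cv2.imwrite(f"pics/{n}0.png",viewer.camera(n)); p=viewer.camera_params(n); print(n,p)
print(env.read_state(), env.tips_ahead)
E
```

```text
pics
scene {'fx': 533.7568723407312, 'fy': 533.7568723407312, 'cx': 313.74953509002665, 'cy': 244.97218132275836, 'pose': array([[-6.19861398e-01,  3.82917683e-01, -6.84942257e-01,
        -2.91016590e+02],
       [-7.84691889e-01, -3.08609550e-01,  5.37604673e-01,
         7.19839917e+02],
       [-5.52138600e-03,  8.70709018e-01,  4.91767547e-01,
         6.62740800e+02],
       [ 0.00000000e+00,  0.00000000e+00,  0.00000000e+00,
         1.00000000e+00]])}
top {'fx': 483.0644772630372, 'fy': 483.0644772630372, 'cx': 322.12544045992064, 'cy': 239.4695131702783, 'pose': array([[-2.74863583e-02,  9.95482214e-01, -9.08826831e-02,
         4.35214844e+02],
       [-9.98865114e-01, -3.08895368e-02, -3.62535508e-02,
         5.30436006e+01],
       [-3.88970890e-02,  8.97830635e-02,  9.95201496e-01,
         9.89096116e+02],
       [ 0.00000000e+00,  0.00000000e+00,  0.00000000e+00,
         1.00000000e+00]])}
{'time_s': 0.1, 'qpos': array([-1.30800739e+00,  4.23774044e-01,  1.63060414e+00, -1.98597598e-05,
        1.08857415e+00, -1.90319923e-02]), 'dq': array([ 1.46317838e-03, -5.94614791e-05, -1.81468577e-03,  6.89708915e-04,
        1.60714126e-04, -1.03893054e-03]), 'tau': array([-6.02657310e-04, -5.45617747e+01, -2.74326289e+01,  6.44889800e-02,
        1.88649469e-02, -3.74887270e-05]), 'tool_pos': array([ 173.71732116, -599.97176824,  301.97704465]), 'orientation': array([ 9.90087661e-01,  1.40449145e-01, -9.13822689e-05, -6.73729536e-04]), 'force': array([ 0.03487218, -1.62800433, -1.21013718]), 'wrist_torque': array([ 0.04476216, -0.00099721, -0.0025788 ]), 'width': 88.09926352518264} 80.0
```

View pics/scene0.png

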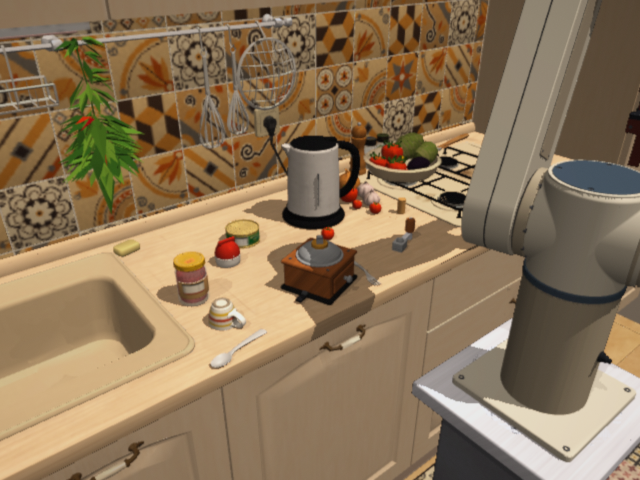

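View pics/top0.png

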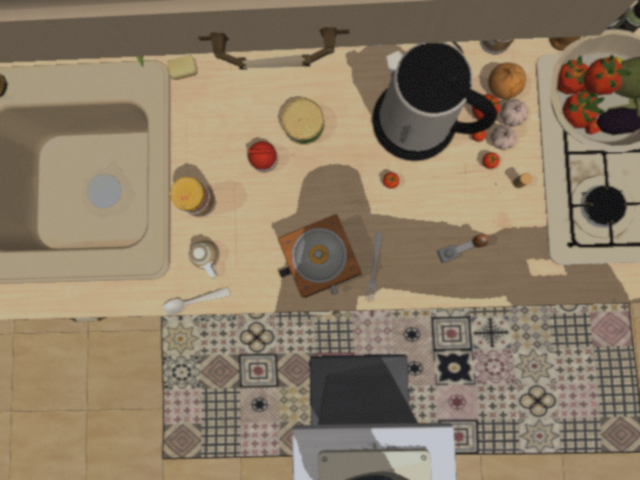

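The scene view shows the mill at about (320,268) and the crank at (400,243) with its knob at (410,225). In the top view, the spindle is at about (318,255), the crank hub at (446,254) and the knob at (481,240). Next I'll enlarge both.

```bash
cat > h.py <<'E'
from station import env, set_gripper, viewer, workorder
import numpy as np, cv2
from scipy.spatial.transform import Rotation as R
def ray(n,u,v):
    p=viewer.camera_params(n);P=p["pose"]
    d=P[:3,:3]@np.array([(u-p["cx"])/p["fx"],-(v-p["cy"])/p["fy"],-1.]);return P[:3,3],d
def onz(n,u,v,z):
    o,d=ray(n,u,v);return o+d*(z-o[2])/d[2]
def proj(n,X):
    p=viewer.camera_params(n);P=p["pose"];c=P[:3,:3].T@(np.asarray(X,float)-P[:3,3])
    return np.array([p["cx"]+p["fx"]*c[0]/-c[2],p["cy"]+p["fy"]*c[1]/c[2]])
def tri(u1,u2):  # scene px, top px
    A=np.zeros((3,3));b=np.zeros(3);
    L=[]
    for n,u in(("scene",u1),("top",u2)):
        o,d=ray(n,*u);d=d/np.linalg.norm(d);M=np.eye(3)-np.outer(d,d);A+=M;b+=M@o;L.append((o,M))
    X=np.linalg.solve(A,b);return X,[np.linalg.norm(M@(X-o)) for o,M in L]
def crop(n,x0,y0,x1,y1,s,img=None):
    img=viewer.camera(n) if img is None else img
    return cv2.resize(img[y0:y1,x0:x1],None,fx=s,fy=s,interpolation=cv2.INTER_CUBIC)
def down(yaw): # tool z down, jaw axis (tool y) at world angle yaw
    y=np.array([np.cos(yaw),np.sin(yaw),0]);z=np.array([0,0,-1.]);x=np.cross(y,z)
    return R.from_matrix(np.c_[x,y,z]).as_quat()
E
python3 - <<'E'
from h import *
t=cv2.imread("pics/top0.png");s=cv2.imread("pics/scene0.png")
a=crop("top",430,220,510,280,5,t);b=crop("top",280,215,360,275,5,t)
c=crop("scene",375,205,455,265,5,s);d=crop("scene",280,220,360,280,5,s)
cv2.imwrite("pics/c1.png",np.vstack([np.hstack([a,b]),np.hstack([c,d])]))
hsv=cv2.cvtColor(t,cv2.COLOR_BGR2HSV)
E
```

```text
(no output)
```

View pics/c1.png

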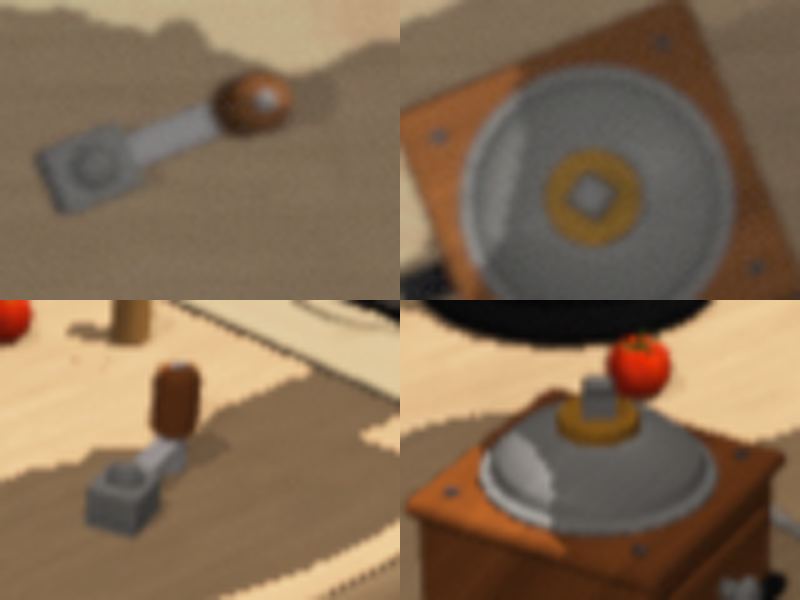

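The crop shows the hub's dome nut at top px (449.2,253.0) and scene px (400.2,239). The knob top is at top (483,239.6) and scene (410.6,218.4). The spindle end is at top (318.6,254) and scene (319.8,236.4), with its flats appearing diagonal in the top picture.

```bash
cat >> h.py <<'E'
def st(tag=""):
    s=env.read_state();y=R.from_quat(s["orientation"]).as_matrix()[:,1]
    print(tag,"t%.1f"%s["time_s"],"tcp",s["tool_pos"].round(1),"yaw %.1f"%np.degrees(np.arctan2(y[1],y[0])),"F",s["force"].round(1),"T",s["wrist_torque"].round(2),"w %.1f"%s["width"],"q6 %.2f"%s["qpos"][5]);return s
E
python3 - <<'E'
from h import *
for y in(20.8,-159.2): print(y,env.ik([488,-161.5,200],down(np.radians(y))),[env.ik([489,92.5,207],down(np.radians(y+d))) for d in(24,)])
y=min((20.8,-159.2),key=lambda y:abs(env.ik([488,-161.5,200],down(np.radians(y)))[5]))
q=down(np.radians(y))
env.reach([488,-161.5,200],q);set_gripper(56);env.move_l([488,-161.5,130],rate=80)
st()
a=crop("scene",340,140,460,270,4.5);b=crop("top",400,190,520,320,4.5)[:585]
cv2.imwrite("pics/g1.png",cv2.resize(np.hstack([a,b[:a.shape[0]]]),None,fx=.72,fy=.72))
E
```

```text
20.8 [-3.42749868e-01  4.14164666e-01  1.94401333e+00 -4.44089210e-16
  7.83414653e-01 -7.05778353e-01] [array([ 1.63038971e-01,  3.82444571e-01,  1.97548089e+00, -4.44089210e-16,
        7.83667191e-01, -6.18868534e-01])]
-159.2 [-3.42749868e-01  4.14164666e-01  1.94401333e+00 -4.44089210e-16
  7.83414653e-01  2.43581430e+00] [array([ 1.63038971e-01,  3.82444571e-01,  1.97548089e+00, -4.44089210e-16,
        7.83667191e-01,  2.52272412e+00])]
 t3.8 tcp [ 488.3 -161.6  130.3] yaw 20.8 F [-0.6 -0.1 -0.1] T [-0.01 -0.07  0.05] w 56.1 q6 -0.71
```

View pics/g1.png

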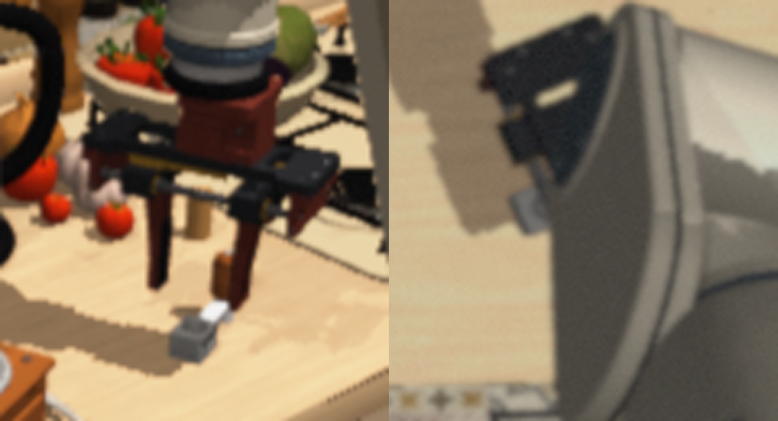

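Both fingers straddle the hub. In the scene crop the tips are at (157,287) and (237,303), with the hub below at about (195,338). I'll compare the scene-camera bias at the known tip point, then grasp.

Run:
```python
from h import *
s=env.read_state();tp=s["tool_pos"]-[0,0,80];print("tip proj",proj("scene",tp),"seen ~(400.8,231)")
print("nut proj",proj("scene",[488,-161.5,31]),"seen (400.2,239); knob",proj("scene",[510.1,-220,60]),"seen (410.6,218.4); spindle",proj("scene",[489,92.5,122]),"seen (319.8,236.4)")
env.move_l([488,-161.5,85],rate=60,f_stop=6);st("down")
set_gripper(20);st("grip")
env.move_l([488,-161.5,300],rate=150);st("up")
```

```text
tip proj [400.19795183 229.72524063] seen ~(400.8,231)
nut proj [399.67541756 236.78125786] seen (400.2,239); knob [410.28482932 216.51595073] seen (410.6,218.4); spindle [319.26427258 234.90312736] seen (319.8,236.4)
down t4.8 tcp [ 488.1 -161.6   85.1] yaw 20.8 F [-0.4  0.5  0.8] T [-0.03 -0.06 -0.02] w 56.0 q6 -0.71
grip t5.3 tcp [ 488.1 -161.5   85.2] yaw 20.8 F [-0.5 -0.1  3.6] T [ 0.06 -0.11 -0.01] w 27.9 q6 -0.71
up t6.9 tcp [ 487.6 -161.4  299.2] yaw 20.8 F [ 0.4  0.  -1.6] T [ 0.03 -0.1  -0.05] w 27.7 q6 -0.71
```

Run:
```python
from h import *
q=down(np.radians(44.8))
env.reach([489,92.5,290],q);env.move_l([489,92.5,226],q,rate=80);st()
im=viewer.camera("scene");it=viewer.camera("top");cv2.imwrite("pics/s2.png",im);cv2.imwrite("pics/t2.png",it)
a=crop("scene",280,190,360,260,7.5,im)
cv2.imwrite("pics/g2.png",a)
```

```text
t8.9 tcp [489.3  92.5 226.4] yaw 44.8 F [-0.2 -0.  -0.9] T [-0.03 -0.1   0.  ] w 28.1 q6 -0.62
```

View pics/g2.png

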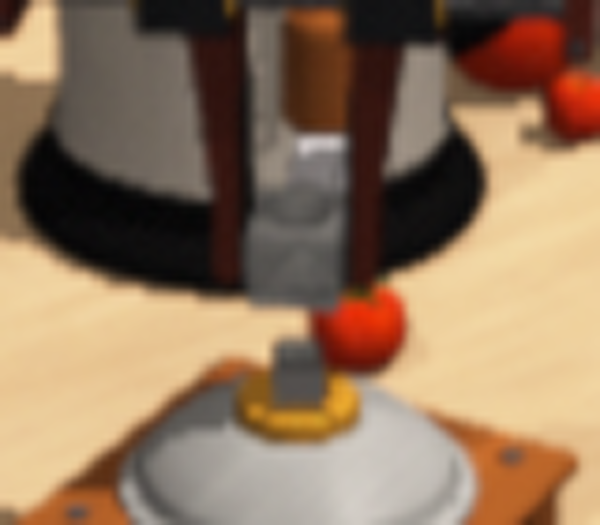

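The hub is centred at crop column 296 and the spindle at 300, about 0.8 mm off. The flat faces the camera, which agrees with the yaw estimate. I'll correct by about 0.8 mm and lower gently.

Run:
```python
from h import *
env.move_l([488.5,91.9,213],rate=40);env.hold(.3);st("pre")
r=env.move_l([488.5,91.9,191.5],rate=12,f_stop=4);print(r);st("low")
```

```text
pre t9.7 tcp [488.6  91.9 213.1] yaw 44.8 F [ 1.1  0.2 -1.7] T [ 0.04 -0.08 -0.02] w 27.7 q6 -0.62
True
low t10.7 tcp [488.9  92.1 203.7] yaw 44.8 F [1.3 1.  0.6] T [ 0.24 -0.4   0.  ] w 27.4 q6 -0.62
```

```bash
cat > fit.py <<'E'
from h import *
s=st("start");best=None
p=np.array([488.5,91.9]);yaw=44.8
def attempt(p,yaw,zs=205.5):
    q=down(np.radians(yaw))
    env.move_l([*p,zs],q,rate=25);env.hold(.15)
    r=env.move_l([*p,191.3],rate=12,f_stop=4.5);s=st(f"{p.round(1)} yaw{yaw:.1f} {r}");return s
for i in range(6):
    s=attempt(p,yaw)
    if s["tool_pos"][2]<193: print("HOME");break
    f=np.array([-s["wrist_torque"][1],s["wrist_torque"][0]]);n=np.linalg.norm(f)
    if n>.15: p=p+f/n*.6
    else: yaw+=4*(-1)**i*(i//2+1)
E
python3 fit.py
```

```text
start t10.7 tcp [488.9  92.1 203.7] yaw 44.8 F [1.3 1.  0.6] T [ 0.24 -0.4   0.  ] w 27.4 q6 -0.62
[488.5  91.9] yaw44.8 True t11.5 tcp [489.   92.1 203.5] yaw 44.8 F [0.2 0.4 4. ] T [ 0.17 -0.2  -0.02] w 27.9 q6 -0.62
[489.   92.3] yaw44.8 True t12.4 tcp [489.2  92.4 203.1] yaw 44.8 F [0.5 0.2 1.5] T [ 0.13 -0.27  0.02] w 27.8 q6 -0.62
[489.5  92.5] yaw44.8 True t13.4 tcp [489.4  93.  199.2] yaw 44.8 F [ 1.1  1.4 -0.6] T [ 0.23 -0.39  0.02] w 27.5 q6 -0.62
[490.   92.8] yaw44.8 True t14.4 tcp [489.7  92.9 202.7] yaw 44.8 F [ 0.7  0.8 -1.6] T [ 0.23 -0.15 -0.01] w 28.0 q6 -0.62
[490.3  93.4] yaw44.8 True t15.3 tcp [490.3  93.3 203.3] yaw 44.8 F [ 0.5 -0.3  2.4] T [-0.02 -0.09 -0.03] w 27.6 q6 -0.62
[490.3  93.4] yaw56.8 True t17.0 tcp [490.1  93.3 191.2] yaw 56.8 F [ 0.3 -1.   5.6] T [ 0.07 -0.28 -0.07] w 28.1 q6 -0.83
HOME
```

Run:
```python
from h import *
set_gripper(50);env.hold(.2);s=st("rel");env.move_l([*s["tool_pos"][:2],280],rate=120)
env.move_l([420,-60,300],rate=200);st()
im=viewer.camera("scene");it=viewer.camera("top");cv2.imwrite("pics/s3.png",im);cv2.imwrite("pics/t3.png",it)
a=crop("scene",280,190,360,265,5,im);b=crop("top",280,215,360,290,5,it)
cv2.imwrite("pics/g3.png",np.hstack([a,b]))
```

```text
rel t17.8 tcp [488.9  92.9 190.4] yaw 56.8 F [ 0.9 -0.  -0.5] T [ 0.03 -0.16 -0.02] w 50.3 q6 -0.83
 t19.7 tcp [420.1 -59.7 299.8] yaw 56.8 F [-0.5  0.2 -0.1] T [-0.01 -0.09  0.02] w 50.0 q6 -1.16
```

View pics/g3.png

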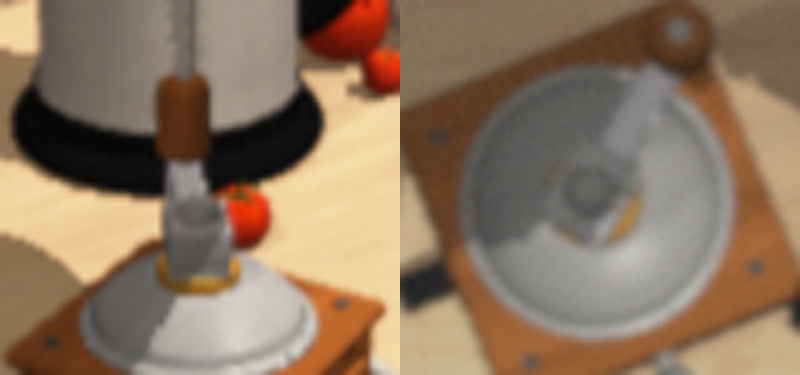

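The hub sits down on the bush. The nut is at top px (318,252.4) and the knob top at (336,221), so I'll compute the axis and knob.

Run:
```python
from h import *
np.set_printoptions(precision=1,suppress=True)
it=cv2.imread("pics/t3.png")
N=onz("top",318,252.4,137);K=onz("top",336,221,165);d=K-N
print(N,K,np.hypot(*d[:2]),np.degrees(np.arctan2(d[1],d[0])),"pred knob px",proj("top",[489+62*np.cos(np.radians(-35)),92.5+62*np.sin(np.radians(-35)),165]))
hsv=cv2.cvtColor(it,cv2.COLOR_BGR2HSV)
# circle feasibility
a=[env.ik([489+62*np.cos(t),92.5+62*np.sin(t),213],down(np.pi/2)) for t in np.linspace(0,6.28,13)]
print(np.array(a)[:,[0,1,2,4,5]])
sc=(280+(182)/5,190+76/5); print("tri knob top",tri((sc[0]-.5,sc[1]-1.7),(336,221)))
```

```text
[490.3  92.  137. ] [541.6  58.3 165. ] 61.349898517491056 -33.289492816731205 pred knob px [336.8 222. ]
[[ 0.1  0.4  1.8  0.9 -1.4]
 [ 0.2  0.4  1.8  0.9 -1.4]
 [ 0.3  0.4  1.9  0.8 -1.3]
 [ 0.3  0.4  1.9  0.8 -1.3]
 [ 0.3  0.4  2.   0.8 -1.3]
 [ 0.3  0.3  2.1  0.8 -1.3]
 [ 0.2  0.3  2.1  0.7 -1.4]
 [ 0.1  0.3  2.1  0.7 -1.5]
 [ 0.1  0.3  2.1  0.8 -1.5]
 [ 0.   0.4  2.   0.8 -1.5]
 [ 0.1  0.4  1.9  0.8 -1.5]
 [ 0.1  0.4  1.9  0.8 -1.5]
 [ 0.1  0.4  1.8  0.9 -1.4]]
tri knob top (array([541.8,  58.8, 166.5]), [np.float64(0.5665717299542945), np.float64(0.5665717299541717)])
```

```bash
cat > turn.py <<'E'
from h import *
A=np.array([489.9,92.7]);th0=np.radians(-33.2)
u=lambda t:np.array([np.cos(t),np.sin(t)])
q=down(np.radians(56.8));k=A+62*u(th0)
env.reach([*k,290],q);env.move_l([*k,213],rate=100,f_stop=8);st("at knob")
set_gripper(15);env.hold(.2);s=st("grip");assert 22<s["width"]<28
C=k-62*u(th0);f0=s["force"];log=[]
N=73;D=np.radians(10)
for i in range(1,N+1):
    t=th0-i*D
    env.move_l([*(C+62.1*u(t)),213],rate=45)
    s=env.read_state();f=(s["force"]-f0)[:2];fr=f@u(t);C=C+np.clip(.03*fr,-.12,.12)*u(t)
    log.append((fr,-f@np.array([-np.sin(t),np.cos(t)]),s["force"][2],s["width"]))
    if i in(2,5) or i%9==0: print(i,"t%.1f"%s["time_s"],np.round(log[-1],1),"C",C.round(1),(s["tool_pos"]-[*(C+62.1*u(t)),213]).round(1),flush=True)
    if max(abs(s["force"]))>30 or not 22<s["width"]<28: print("ABORT",i);break
L=np.array(log);print(L.mean(0),abs(L).max(0));st("end")
E
python3 turn.py
```

```text
at knob t21.4 tcp [542.1  58.6 213.5] yaw 56.8 F [ 0.2 -0.5  0.1] T [-0.02 -0.16  0.02] w 49.9 q6 -0.91
grip t22.1 tcp [542.   58.7 213.2] yaw 56.8 F [-0.  -1.2  2.2] T [-0.03 -0.24 -0.02] w 24.1 q6 -0.91
2 t22.9 [-3.6 -2.5  0.2 24.4] C [489.8  92.8] [-0.2 -0.1 -0. ]
5 t24.1 [-2.9 -3.3  0.9 24.3] C [489.7  93.1] [ 0.1 -0.2  0.1]
9 t25.6 [ 1.2 -2.6  5.8 24.1] C [489.7  93. ] [-0.1 -0.1 -0. ]
18 t29.2 [ 0.6 -1.2  2.7 24.2] C [489.4  92.9] [ 0.   0.1 -0. ]
27 t32.7 [-0.1 -3.3  3.7 24.1] C [489.4  93. ] [0.2 0.  0. ]
36 t36.2 [ 0.6 -3.3  2.1 24.4] C [489.5  93. ] [-0.  -0.3  0. ]
45 t39.7 [ 0.1 -2.3  4.1 24.3] C [489.6  92.9] [-0.1  0.  -0. ]
54 t43.3 [ 1.5 -1.9  3.1 24.7] C [489.5  92.9] [-0.   0.1 -0.1]
63 t46.8 [-0.4 -2.6  3.8 24.5] C [489.4  93. ] [ 0.1 -0.  -0. ]
72 t50.3 [ 0.4 -3.6  1.4 24.4] C [489.5  93. ] [-0.  -0.3  0.1]
[ 0.29649945 -2.43454573  2.97815948 24.30621636] [ 4.19921285  4.61269164  5.78910023 24.79543646]
end t50.7 tcp [534.7  50.2 213.1] yaw 56.8 F [2.1 1.2 2.9] T [ 0.22 -0.55  0.  ] w 24.4 q6 -0.92
```

The turn ran cleanly: the drag was steady at about 2–4 N, the radial force stayed under about 4 N and the grip width held. Now I'll release, retreat and check.

Run:
```python
from h import *
set_gripper(50);env.hold(.2);s=st("rel");env.move_l([*s["tool_pos"][:2],290],rate=120)
env.move_l([420,-60,300],rate=200);st()
im=viewer.camera("scene");it=viewer.camera("top")
a=crop("scene",280,190,360,265,5,im);b=crop("top",280,215,360,290,5,it)
cv2.imwrite("pics/g4.png",np.vstack([np.hstack([a,b])[:330],cv2.resize(np.hstack([im[140:400,:420],it[140:400,140:560]])[:, :840],(800,248))]))
```

```text
rel t51.5 tcp [534.7  50.5 213. ] yaw 56.8 F [-0.3 -0.1 -0.1] T [-0.02 -0.17  0.  ] w 49.9 q6 -0.92
 t53.2 tcp [420.6 -59.8 300. ] yaw 56.8 F [-0.9 -0.5  0.1] T [-0.01 -0.12  0.01] w 49.9 q6 -1.16
```

View pics/g4.png

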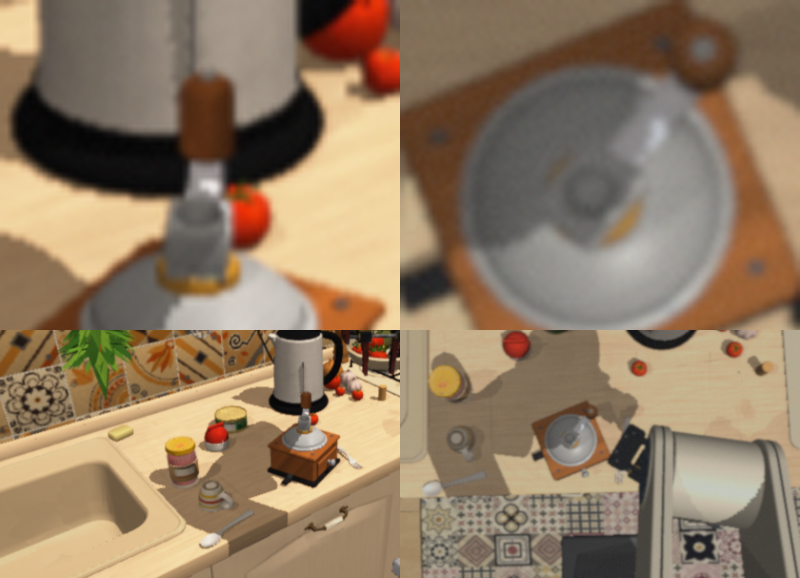

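The crank sits home on the bush, with its knob about 10° clockwise past where it started. The cup, spoon, jar, fork and tomato are where they stood, and the robot is clear of everything.

```bash
python3 -c "
from h import *
workorder.sign_off();st()"
```

```text
the job is handed in; nothing more can be done
the job is handed in; nothing more can be done
```

I fitted the crank on the spindle, turned it clockwise by its knob for two full turns, and left it sitting on the mill. The job is handed in, at about 53 s of the 72 s allowed.

- **Fitting:** I felt for the flats with light pushes, stopping at about 4.5 N. The crank dropped home on the sixth try of the search. The tool height of 191.2 mm against the expected 191 mm puts the hub fully down on the bush.
- **Turning:** I turned 730° in one grip. The extra 10° takes up the play between socket and spindle. Drag at the knob was about 2.4 N on average, a little below the stated 3.5 to 5 N, and stayed steady throughout. Radial force stayed under 4.2 N and the grip width held at about 24.3 mm.
- **Smoothness:** the interface only has straight-line moves, so the turn was made of 73 short segments rather than one continuous curve.
- **Last pictures:** the hub is flat on the bush and the knob is about 10° clockwise past where it started. By eye, the breakfast things stand where they were. The gripper is clear of everything.

Three checks disagreed slightly or were not made. My camera estimate of the flats was about 12° off the angle where the crank dropped in. The scene camera read about 2 pixels low against the robot, and I allowed for that. The spindle's own turn was not read directly; it follows from the crank motion and the steady drag.

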